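# Make the deli slicer safe: stop it and click the thickness dial back to zero

### The arm

A 6-joint arm with a two-finger parallel gripper is mounted at the origin on the work surface. World frame = base frame: x ahead of the robot, y to its left, z up, the work surface at z = 0. Lengths are in m, angles in rad, forces in N, time in s.
With the tool pointing down it reaches from about 0.275 to 0.75 m from the base axis. Payload 10.2 kg.
Tool frame: the origin (TCP) lies between the finger pads; the fingertips stand arm.tips_ahead ahead of it and the grasp point (between the pads) lies 6 mm ahead of it (arm.tips_ahead is the distance from the TCP to the fingertips, in m); z points along the fingers, y is the line along which they close (so a half turn about z gives the same grasp; the last joint's range is limited). The gripper opens to 85 mm and grips with 20 to 120 N. Pads are 22 mm wide; open, the fingers measure 114 mm over their backs; the gripper's body (76 mm by 85 mm) begins 54 mm behind the grasp point. The pads swing forward as they close: fully open they stand 13 mm farther back than shut.
Start: joints at [1.106, 0.313, 1.498, -0, 1.331, -0.223], TCP at [0.126, 0.51, 0.256] pointing down, gripper open.
Joint ranges: [-2.94, 2.94], [-0.97, 2.17], [0.19, 2.56], [-1.23, 4.37], [0.02, 3.11], [-2.88, 2.88]. Speed limits (rad/s): [2.39, 2.39, 3.01, 3.14, 3.14, 3.14].

### API

Orientations are given as a 3x3 rotation matrix whose columns are the frame's x, y, z axes.
In Python, from bench import telemetry, optics, arm gives the robot as it stands. The module is installed in compiled form; this text tells all that it offers.
- The arm moves only by the shell command python3 -m crank 'ROWS' [FORCE]. ROWS is JSON, a list of rows, each a list of 3 entries, a list of its own where there are three numbers: the finger opening in mm, from 0 to 85.4, then the shift along the world's x, y, z in mm, then the turn about the world's z in rad. In form: [[claw, [tx, ty, tz], spin], ...]. A call has exactly 8 rows; each row shifts and turns the commanded pose from where the row before left it; what a row does not reach is not made up. A row lasts 1/10 s, in which the tool goes at most 50 mm and 8.59 degrees, less where a joint would pass 70% of its speed; a pose out of reach is approached as far as the arm can. A call with a gripper value outside its range is refused whole. The fingers move at their own pace and stop on an object; FORCE is the grip in N (left out, the last holds). Time passes only in rows, so rows that do not move let the fingers close, or fill a call up. It gives the time, the measured TCP pose, the force and the opening at its end, in the units of the state.
- telemetry.read_state(): the state, without advancing time (a new reading comes with each control period).
- optics.get_image(name): name is "side" or "top" or "wrist"; returns a dict with "pixels" (420x560x3 uint8, red, green, blue), "range_z" (420x560 float32, m along the optical axis (not along the pixel's ray), 0 where there is no reading), "intrinsics" (3x3 intrinsics, pixels), "k1" (the pictures are not rectified: a ray, as slopes to the right and down, at radius r is drawn at 1 + k1 r^2 times it, then the intrinsics apply), "rvec" (rotation vector, rad) and "tvec" (3), from world to camera coordinates, as OpenCV has them. Camera axes: x right, y down, z forward; pixel columns grow to the right and rows downward; lengths in m; the calibration is good to about 2 mm. A picture is of the moment at which its call begins.
- arm.finish_job(): hands the job in, once; it reports no verdict.
The state is a dict: "time": time; "joint_positions": joint angles; "qd": joint speeds; "tau": joint torques, N m; "eef_pos": TCP position; "tcp_rot": TCP orientation; "contact_force": force on the tool from outside, world axes, zero at the start; "moment": the same for the moment, N m; "width": opening from 0.0 (shut) to 1.0 (fully open).
Only numpy, scipy, OpenCV 4.12 (cv2) and the standard library are available. Lean on these libraries where they do the work, as an engineer would, in place of code of your own. Each camera call takes 0.05 s, during which the arm holds its last target. There are 200 camera calls.

### The job

The last mortadella has been cut, so make the slicer safe for cleaning: press its mushroom-shaped stop button right down and let it go, and then, with light fingertip strokes over the top of the knurled thickness dial, roll the dial back until its zero mark (the white bar across the rim) clicks in under the pointer, and leave it resting there. Do not run past zero into the carriage-release notch, do not grip the dial, bear down hard on it or press the start button, and leave everything else on the counter standing where it is.

Things in the scene. Friction and masses are not known exactly. Their poses are not given: they have to be found in the camera images.
- slicer: Aluminium deli slicer, fixed. Origin: centre of the base's underside. Its -x faces the operator (dial side), +y is the operator's left (buttons), -y the right (carriage, mortadella), z up. Base 340 (x) by 400 mm (y), top 85 mm up. Over the strip of top up to 55 mm behind the front face (x = -170 mm) stand only the buttons; behind it the gauge plate, blade, carriage, up to 362 mm high.
- dial_axis (a point): Point on the dial's level axis (the slicer's x axis), mid-length of its knurled band, 70 mm above the counter; axes as the slicer's, where it lies at x = -206, y = 0. Dial radius 36 mm. The 28 mm long knurled band reaches 14 mm in front of and behind this point; then a 6 mm smooth skirt of equal radius with ticks; the base's front face is 36 mm behind this point.
- dial_top (a point): Fixed point (it does not turn) at the very top of the knurled band, mid-length: 36 mm above dial_axis, 106 mm above the counter, 21 mm above the base's top. Axes as the slicer's. A small black pointer, a mark that cannot be touched, hangs over the skirt 16 to 47 mm behind it (slicer's +x), up to 112 mm high. A light stroke here to the slicer's -y rolls the dial to zero.
- dial (a joint): Angle of the dial, rad. 0 = zero notch, white bar on top. Grows as its top moves to the slicer's +y. Notches every 0.524 rad (30 deg, 19 mm of rim), -0.524 (carriage release) to 3.14. Starts one or two clicks above zero. A sprung ball holds it: 2 N at the rim starts it out of a notch; let go, it snaps into the nearest. Rigid to press on; a tip bearing down with 5 to 10 N does not slip.
- stop (a joint): Travel of the stop button, m: 0 = up, grows to 0.006 = fully down. Springs back by itself; fully down takes 5 N.
- stop_top (a point): Middle of the top of the stop button, a raised grey mushroom of 38 mm diameter (its flat top 26 mm across) on a black foot, near the left front corner of the slicer's top; top 117 mm above the counter, 32 mm above the base's flat top. It is pressed straight down. In the slicer's frame it stands at x = -125, y = 115 mm.
- start (a joint): Travel of the start button, m: 0 = up, at most 0.004. Must not be pressed.
- start_top (a point): Middle of the top of the start button: a small grey cap, 19 mm across, sunk 2 mm in a black collar 32 mm across whose rim lies 99 mm above the counter; 53 mm beyond the stop button, towards the slicer's +y.
- salami: Loose salami lying on the counter in front of the dial, 170 mm long (along its y axis), 48 mm thick. Origin: under its middle. Leave it alone.
- tomino_a: Loose small round cheese, 72 mm across, 29 mm high, to the right of the dial. Origin: centre of its underside. Leave it alone.
- tomino_b: Loose small round cheese like the other, farther out on the counter. Origin: centre of its underside. Leave it alone.
- jar: Loose preserve jar with a metal cap, 66 mm across, 85 mm high, to the left of the dial. Origin: centre of its underside. Leave it alone.
- caciotta: Loose yellow cheese wheel, 158 mm across, 68 mm high. Origin: centre of its underside. Leave it alone.
- mill: Loose wooden pepper mill, 52 mm across, 150 mm high. Origin: centre of its underside. Leave it alone.
- knife: Loose knife lying flat, 310 mm long along its x axis (black handle to -x), 18 mm high. Leave it alone.

How it is judged:
On the way, in this order (a step that is already met when the one before it is completed fails the run):
1. the stop button is pressed right down, the dial still off zero (value of joint stop above 0.005 m and value of joint dial above 0.25 rad), for 0.05 s.
2. the dial is rolled back into the zero notch (value of joint dial between -0.12 and 0.12 rad), for 0.1 s.
At the end, for the whole second after the job is handed in: The dial rests in its zero notch (within 0.1 rad), not moving, and the stop button is up again (value of joint dial between -0.1 and 0.1 rad and velocity of joint dial between -0.05 and 0.05 rad/s and value of joint stop below 0.001 m); the robot touches nothing.
It fails at once if the dial is run past zero into the release notch (beyond -0.35 rad) (value of joint dial below -0.35 rad).
It fails at once if the dial is gripped or borne down on hard (over 30 N) (contact force between the fingers and dial_c0 above 30 N).
It fails at once if the start button is pressed (value of joint start above 0.002 m).
It fails at once if something else on the counter is lifted, carried or pushed more than 20 mm (distance of any of salami, tomino_a, tomino_b, jar, caciotta, mill, knife from where it was at the start of the episode above 0.02 m).
It also fails if it takes over 48 s, if anything falls off the work surface, if the arm or the gripper's body presses on something with over 40 N, if the wrist force passes 120 N, or if a joint passes its speed limit or range.

## Working session

There is one attempt and no reset: what is moved stays moved. The work goes in short steps, Python scripts to look and compute and a shell command to move; the robot and the scene stay as the last step left them, time stands still between calls to the robot, and variables do not carry over. Pictures are saved under pics/ and viewed, on a budget of 10 in all, crops included, one or two more only if the job needs it, and the job is handed in when it is done.

```bash
mkdir -p pics
cat > h.py <<'E'
import numpy as np, cv2
from bench import telemetry, optics, arm
def grab(n):
    return optics.get_image(n)
def cloud(im):
    K=np.array(im["intrinsics"],float); k1=float(im["k1"]); Z=im["range_z"]
    h,w=Z.shape
    u,v=np.meshgrid(np.arange(w),np.arange(h))
    p=cv2.undistortPoints(np.stack([u,v],-1).reshape(-1,1,2).astype(np.float64),K,np.array([k1,0,0,0,0.]),None,None).reshape(h,w,2)
    R=cv2.Rodrigues(np.array(im["rvec"],float))[0]; t=np.array(im["tvec"],float).ravel()
    P=np.dstack([p[...,0]*Z,p[...,1]*Z,Z])
    W=(P-t)@R
    W[Z==0]=np.nan
    return W
def proj(im,X):
    return cv2.projectPoints(np.array(X,float).reshape(-1,1,3),np.array(im["rvec"],float),np.array(im["tvec"],float),np.array(im["intrinsics"],float),np.array([im["k1"],0,0,0,0.],float))[0].reshape(-1,2)
def save(n,px): cv2.imwrite("pics/"+n,cv2.cvtColor(px,cv2.COLOR_RGB2BGR))
E
python3 - <<'E'
from h import *
s=telemetry.read_state()
print(s["time"],s["eef_pos"],s["tcp_rot"],s["contact_force"],s["width"],arm.tips_ahead)
for n in("top","side"):
    im=grab(n); save(n+"1.png",im["pixels"]); np.save(n+"W.npy",cloud(im)); 
    np.save(n+"im.npy",im,allow_pickle=True)
E
```

```text
0.0 [0.12561746 0.50951848 0.25573603] [[-9.70902950e-01  2.39472564e-01 -5.94470104e-04]
 [ 2.39473107e-01  9.70902331e-01 -1.13774192e-03]
 [ 3.04714436e-04 -1.24699659e-03 -9.99999176e-01]] [0.22466077 0.02898967 0.69019909] 0.9995482677615465 0.025
```

View pics/top1.png

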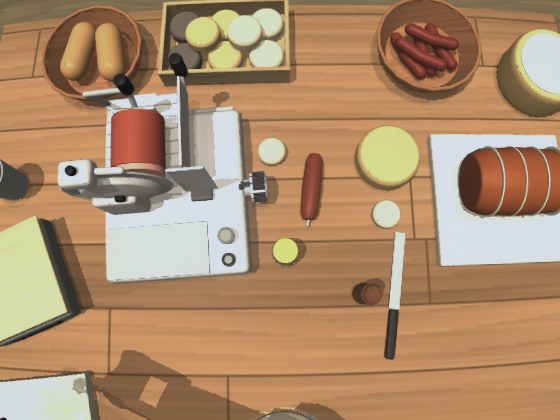

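View pics/side1.png

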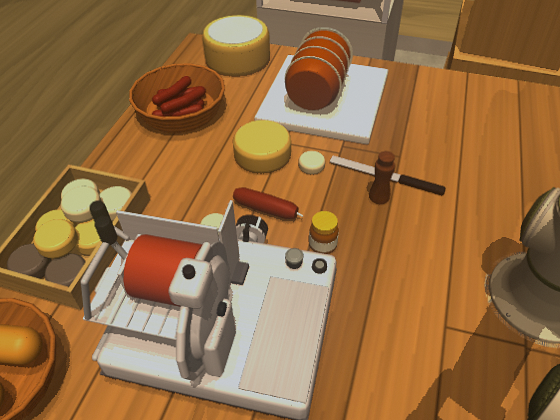

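The top view shows the dial at about (256,187), the stop button at (226,236), the start button at (228,260) and the slicer's front edge near column 245. In the side view the stop is at (294,257) and the start at (319,265).

Run:
```python
from h import *
W=np.load("topW.npy"); S=np.load("sideW.npy")
np.set_printoptions(precision=4,suppress=True)
for n,A,pts in(("top",W,[(226,234),(228,259),(258,187),(262,187),(240,260),(110,270),(311,180),(272,151),(285,251),(388,157),(386,214),(371,293),(400,250)]),("side",S,[(294,255),(319,264),(322,220)])):
    for u,v in pts: print(n,u,v,np.nanmedian(A[v-1:v+2,u-1:u+2].reshape(-1,3),0))
# base top plane region & front edge
for n,A in(("top",W),("side",S)):
    z=A[...,2]; ctr=A[187,256] if n=="top" else None
    m=(abs(z-0.085)<.004)
    m=cv2.morphologyEx(m.astype(np.uint8),cv2.MORPH_OPEN,np.ones((3,3)))
    k,l,st,c=cv2.connectedComponentsWithStats(m)
    for i in range(1,k):
        if st[i,4]>600:
            P=A[l==i][:,:2].astype(np.float32); print(n,i,st[i],cv2.minAreaRect(P), cv2.boxPoints(cv2.minAreaRect(P)).tolist())
# stop: cluster z 0.108-0.122 near
c=W[234,226]
for n,A in(("top",W),("side",S)):
    d=np.hypot(A[...,0]-c[0],A[...,1]-c[1]); m=(d<.03)&(A[...,2]>.112)&(A[...,2]<.123)
    print(n,"stop",m.sum(),A[m].mean(0),A[m].min(0),A[m].max(0))
```

```text
top 226 234 [0.5253 0.1215 0.1171]
top 228 259 [0.471  0.1194 0.098 ]
top 258 187 [0.6342 0.0502 0.1053]
top 262 187 [0.6343 0.0411 0.1042]
top 240 260 [0.4692 0.0936 0.086 ]
top 110 270 [0.4485 0.3962 0.0898]
top 311 180 [ 0.6629 -0.0753  0.0479]
top 272 151 [0.7445 0.0194 0.0303]
top 285 251 [ 0.4881 -0.0091  0.0854]
top 388 157 [ 0.7128 -0.2638  0.0679]
top 386 214 [ 0.5792 -0.2593  0.0279]
top 371 293 [ 0.3902 -0.1897  0.1457]
top 400 250 [ 0.4908 -0.2941  0.0104]
side 294 255 [0.5238 0.1261 0.1171]
side 319 264 [0.4731 0.1186 0.0964]
side 322 220 [ 0.4966 -0.0094  0.0847]
top 16 [ 105  111  143  163 7819] ((0.6304018497467041, 0.2553751468658447), (0.3903399705886841, 0.33308589458465576), 3.498553991317749) [[0.42543259263038635, 0.4096978008747101], [0.4457586109638214, 0.07723265141248703], [0.8353711366653442, 0.10105249285697937], [0.8150451183319092, 0.4335176348686218]]
side 15 [ 198  239  135  153 5240] ((0.5412845611572266, 0.24670979380607605), (0.21006037294864655, 0.3294658958911896), 4.731434345245361) [[0.4230242073535919, 0.40221795439720154], [0.4502003490924835, 0.07387475669384003], [0.6595449447631836, 0.09120163321495056], [0.632368803024292, 0.4195448160171509]]
side 28 [ 100  327   80   50 2445] ((0.7377599477767944, 0.39072179794311523), (0.16039063036441803, 0.07058745622634888), 4.7098798751831055) [[0.6549374461174011, 0.4193114936351776], [0.6607334017753601, 0.3489623963832855], [0.8205824494361877, 0.36213210225105286], [0.8147864937782288, 0.43248119950294495]]
top stop 211 [0.5234 0.1227 0.1164] [0.5056 0.1038 0.112 ] [0.5418 0.14   0.1222]
side stop 206 [0.525  0.1244 0.116 ] [0.5072 0.1054 0.112 ] [0.5438 0.1412 0.1206]
```

```bash
python3 -m crank '[[0,[33,-32,0],0.04],[0,[33,-32,0],0.04],[0,[33,-32,0],0.04],[0,[33,-32,0],0.04],[0,[33,-32,0],0.04],[0,[33,-32,0],0.04],[0,[33,-32,0],0.04],[0,[33,-32,0],0.03]]' 20 && python3 -m crank '[[0,[33,-32,-10],0],[0,[33,-32,-10],0],[0,[33,-32,-10],0],[0,[33,-32,-10],0],[0,[2,-3,-10],0],[0,[0,0,0],0],[0,[0,0,0],0],[0,[0,0,0],0]]'
python3 - <<'E'
from h import *
np.set_printoptions(precision=4,suppress=True)
s=telemetry.read_state(); print(s["time"],s["eef_pos"],s["tcp_rot"],s["contact_force"],s["width"])
im=grab("wrist"); W=cloud(im); np.save("wW.npy",W); np.save("wim.npy",im,allow_pickle=True); save("wrist1.png",im["pixels"])
c=np.array([.5245,.1235])
d=np.hypot(W[...,0]-c[0],W[...,1]-c[1]); m=(d<.03)&(W[...,2]>.113)&(W[...,2]<.122)
print("stop",m.sum(),W[m].mean(0),W[m].min(0),W[m].max(0))
print(proj(im,[[.5245,.1235,.117],[.471,.1194,.098],[.645,.0507,.106]]))
# dial
d=np.hypot(W[...,0]-.645,W[...,1]-.0507); m=(d<.045)&(W[...,2]>.08)
print("dial",m.sum())
if m.sum(): 
  P=W[m]; t=P[P[:,2]>np.percentile(P[:,2],80)]; print(P.min(0),P.max(0),t.mean(0))
E
```

```text
time: 0.9
eef_pos: [0.3907, 0.2521, 0.2562]
tcp_rot: [[-0.998, -0.07, -0.0], [-0.07, 0.998, -0.0], [0.0, 0.0, -1.0]]
contact_force: [0.3, 1.8, 0.0]
width: 0.003
time: 1.7
eef_pos: [0.5232, 0.1237, 0.207]
tcp_rot: [[-0.998, -0.07, 0.001], [-0.07, 0.998, 0.0], [-0.001, 0.0, -1.0]]
contact_force: [-0.1, 0.7, 0.1]
width: 0.002
1.7 [0.5232 0.1237 0.207 ] [[-0.9976 -0.0696  0.0008]
 [-0.0696  0.9976  0.0001]
 [-0.0008  0.0001 -1.    ]] [-0.1393  0.7225  0.0824] 0.0018654334048542815
stop 1934 [0.5223 0.1199 0.1177] [0.5052 0.1013 0.1131] [0.5416 0.1387 0.1206]
[[277.1333 229.6416]
 [276.6345 152.3243]
 [183.7653 350.8016]]
dial 284
[0.6092 0.0311 0.0803] [0.6524 0.053  0.1086] [0.6425 0.0399 0.1077]
```

View pics/wrist1.png

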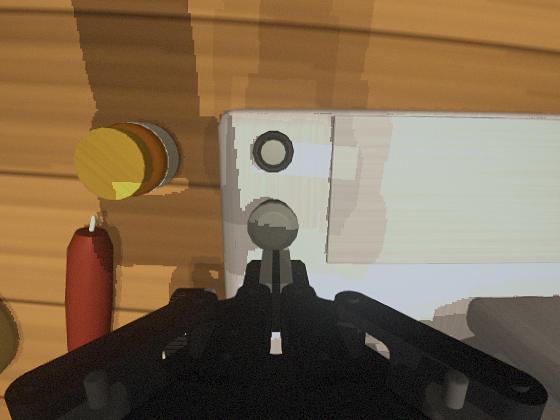

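The wrist view shows the stop cap at (272,225) directly ahead of the shut tips and the start button at (274,152). That agrees with the estimate to within 2–3 mm.

```bash
python3 -m crank '[[0,[0,-2,-25],0],[0,[0,0,-25],0],[0,[0,0,-12],0],[0,[0,0,-3],0],[0,[0,0,-2],0],[0,[0,0,-2],0],[0,[0,0,0],0],[0,[0,0,0],0]]'
```

```text
time: 2.55
eef_pos: [0.524, 0.1209, 0.138]
tcp_rot: [[-0.998, -0.068, 0.001], [-0.068, 0.998, 0.0], [-0.001, 0.0, -1.0]]
contact_force: [-0.8, 2.5, 4.1]
width: 0.002
```

```bash
python3 -m crank '[[0,[0,0,-1],0],[0,[0,0,-1],0],[0,[0,0,-0.5],0],[0,[0,0,0],0],[0,[0,0,0],0],[0,[0,0,0],0],[0,[0,0,0],0],[0,[0,0,0],0]]'
```

```text
time: 3.35
eef_pos: [0.5241, 0.1209, 0.1359]
tcp_rot: [[-0.998, -0.068, 0.002], [-0.068, 0.998, 0.0], [-0.002, 0.0, -1.0]]
contact_force: [-3.7, 3.3, 12.1]
width: 0.002
```

The press reads 12 N, well past the 5 N needed and no longer sinking, so the button is fully down. I'll release it and move over past the dial to look.

```bash
python3 -m crank '[[0,[0,0,25],0],[0,[0,-5,35],0],[0,[5,-30,25],0],[0,[25,-30,5],0],[0,[40,-6,0],0],[0,[40,0,0],0],[0,[40,0,0],0],[0,[0,0,0],0]]'
python3 - <<'E'
from h import *
np.set_printoptions(precision=4,suppress=True)
s=telemetry.read_state(); print(s["time"],s["eef_pos"],s["contact_force"])
for n in("wrist","top"):
    im=grab(n); W=cloud(im); 
    print(n,proj(im,[[.644,.050,.106],[.5235,.1225,.117]]))
    d=np.hypot(W[...,0]-.644,W[...,1]-.050); m=(d<.05)&(W[...,2]>.098)&(W[...,2]<.108)
    P=W[m]; print(m.sum())
    if len(P):
        print(P.min(0),P.max(0),P.mean(0))
        ys=np.array([.07,-.9976])*-1; e=np.array([.9976,.07]); f=np.array([-.07,.9976])
        q=(P[:,:2]-[.644,.05]); print("stroke dir",np.percentile(q@e,[2,50,98]),"axis",np.percentile(q@f,[2,50,98]))
    d=np.hypot(W[...,0]-.5235,W[...,1]-.1225);P=W[d<.012]; print("stop z",np.nanmedian(P[:,2]) if len(P) else None)
    if n=="wrist": save("wrist2.png",im["pixels"])
    else: save("top2.png",cv2.resize(im["pixels"][150:280,190:310],None,fx=4,fy=4,interpolation=cv2.INTER_CUBIC))
E
```

```text
time: 4.15
eef_pos: [0.6765, 0.0487, 0.2216]
tcp_rot: [[-0.998, -0.067, -0.002], [-0.067, 0.998, -0.0], [0.002, -0.0, -1.0]]
contact_force: [-0.3, 0.2, -0.9]
width: 0.002
4.15 [0.6765 0.0487 0.2216] [-0.2728  0.159  -0.8617]
wrist [[281.9898 178.2588]
 [405.6637   7.2065]]
2576
[0.6176 0.0291 0.098 ] [0.668  0.0863 0.108 ] [0.6424 0.0489 0.1042]
stroke dir [-0.0233 -0.0026  0.0222] axis [-0.0189 -0.0008  0.0161]
stop z 0.11865294706930093
top [[258.0559 182.786 ]
 [225.5578 234.8661]]
0
stop z 0.5013489264483184
```

View pics/wrist2.png

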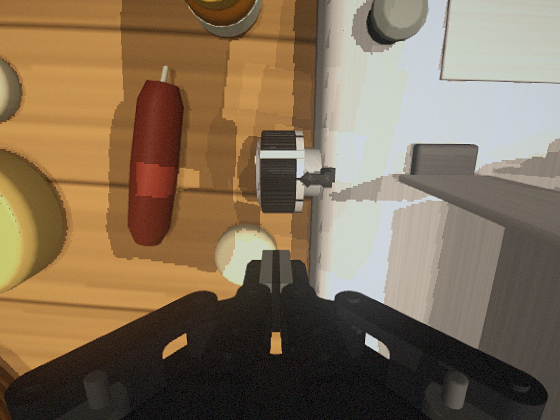

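The dial shows in columns 260–303. The white bar is at row 154 and the pointer at row 178, which is about 19 mm of rim, so one click to undo. The stop button reads as back up. I'll descend just on the robot side of the dial's top.

```bash
python3 -m crank '[[0,[-22,0,-20],0],[0,[-21,0,-25],0],[0,[0,0,-25],0],[0,[0,0,-13],0],[0,[0,0,-4],0],[0,[0,0,-1],0],[0,[0,0,0],0],[0,[0,0,0],0]]'
```

```text
time: 5.05
eef_pos: [0.6312, 0.0497, 0.1377]
tcp_rot: [[-0.998, -0.068, 0.002], [-0.068, 0.998, -0.0], [-0.002, -0.0, -1.0]]
contact_force: [0.3, 0.3, -0.2]
width: 0.005
```

```bash
python3 -m crank '[[0,[1,0,-1],0],[0,[1,0,-1],0],[0,[0,0,-1],0],[0,[0,0,-1],0],[0,[0,0,0],0],[0,[0,0,0],0],[0,[0,0,0],0],[0,[0,0,0],0]]'
python3 -m crank '[[0,[0,0,-1],0],[0,[0,0,-0.5],0],[0,[0,0,0],0],[0,[0,0,0],0],[0,[0,0,0],0],[0,[0,0,0],0],[0,[0,0,0],0],[0,[0,0,0],0]]'
```

```text
time: 5.85
eef_pos: [0.6327, 0.0497, 0.1329]
tcp_rot: [[-0.998, -0.068, 0.0], [-0.068, 0.998, -0.0], [-0.0, -0.0, -1.0]]
contact_force: [-0.7, 0.6, 0.1]
width: 0.001
time: 6.65
eef_pos: [0.6327, 0.0497, 0.1313]
tcp_rot: [[-0.998, -0.068, 0.0], [-0.068, 0.998, 0.0], [-0.0, -0.0, -1.0]]
contact_force: [-0.4, 0.6, 0.5]
width: 0.001
```

```bash
python3 -m crank '[[0,[0,0,-0.5],0],[0,[0,0,0],0],[0,[0,0,-0.3],0],[0,[0,0,0],0],[0,[0,0,0],0],[0,[0,0,0],0],[0,[0,0,0],0],[0,[0,0,0],0]]'
```

```text
time: 7.45
eef_pos: [0.6328, 0.0497, 0.1306]
tcp_rot: [[-0.998, -0.068, 0.0], [-0.068, 0.998, -0.0], [-0.0, -0.0, -1.0]]
contact_force: [-0.1, 1.0, 2.7]
width: 0.002
```

```bash
python3 -m crank '[[0,[0,0,-0.3],0],[0,[0,0,0],0],[0,[0,0,0],0],[0,[0,0,0],0],[0,[0,0,0],0],[0,[0,0,0],0],[0,[0,0,0],0],[0,[0,0,0],0]]'
```

```text
time: 8.25
eef_pos: [0.6328, 0.0497, 0.1305]
tcp_rot: [[-0.998, -0.068, 0.0], [-0.068, 0.998, -0.0], [-0.0, -0.0, -1.0]]
contact_force: [-1.1, -1.3, 4.6]
width: 0.0
```

```bash
python3 -m crank '[[0,[0,0,-0.3],0],[0,[1,0.1,0],0],[0,[1.5,0.1,0],0],[0,[1.5,0.1,0],0],[0,[1.5,0.1,0],0],[0,[1.5,0.1,0],0],[0,[0,0,0],0],[0,[0,0,0],0]]'
```

```text
time: 9.05
eef_pos: [0.6404, 0.0502, 0.1309]
tcp_rot: [[-0.998, -0.068, 0.002], [-0.068, 0.998, -0.0], [-0.002, -0.0, -1.0]]
contact_force: [0.1, -0.4, 7.9]
width: 0.0
```

```bash
python3 -m crank '[[0,[1.5,0.1,0],0],[0,[1.5,0.1,0],0],[0,[1.5,0.1,0],0],[0,[1.5,0.1,0],0],[0,[1.5,0.1,0],0],[0,[1.5,0.1,0],0],[0,[1.5,0.1,0],0],[0,[0,0,0],0]]'
python3 - <<'E'
from h import *
im=grab("side"); u,v=proj(im,[[.643,.05,.1]])[0].astype(int); print(u,v)
save("side2.png",cv2.resize(im["pixels"][v-40:v+40,u-50:u+50],None,fx=7,fy=7,interpolation=cv2.INTER_CUBIC))
E
```

```text
time: 9.85
eef_pos: [0.6511, 0.0509, 0.1309]
tcp_rot: [[-0.998, -0.068, 0.003], [-0.068, 0.998, -0.0], [-0.003, -0.0, -1.0]]
contact_force: [1.9, 1.0, 6.9]
width: 0.005
250 221
```

View pics/side2.png

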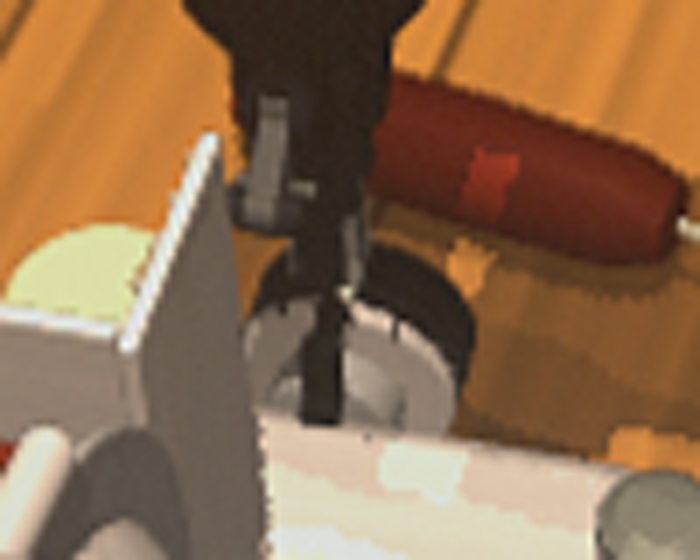

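The side crop shows the shut tips on the dial's top with white just under the pointer at about (345,292). The tip has travelled about 18 mm. I'll lift straight off and check.

```bash
python3 -m crank '[[0,[0,0,3],0],[0,[0,0,20],0],[0,[0,0,30],0],[0,[8,0,30],0],[0,[15,0,5],0],[0,[0,0,0],0],[0,[0,0,0],0],[0,[0,0,0],0]]'
python3 - <<'E'
from h import *
np.set_printoptions(precision=4,suppress=True)
im=grab("wrist"); W=cloud(im); save("wrist3.png",im["pixels"])
print(proj(im,[[.643,.05,.106]]))
d=np.hypot(W[...,0]-.643,W[...,1]-.05)
px=im["pixels"].astype(int); e=np.array([.9976,.07]); f=np.array([-.07,.9976])
q=(W[...,:2]-[.643,.05]); a=q@f; b=q@e
m=(abs(a)<.013)&(abs(b)<.033)&(px.min(-1)>150)&(W[...,2]>.08)
print("bar n",m.sum(),W[m].mean(0) if m.any() else "", "stroke offs",b[m].mean() if m.any() else "")
m=(abs(a)<.012)&(W[...,2]>.08)&(abs(b)<.045); print("rim offsets",np.nanpercentile(b[m],[1,99]))
d=np.hypot(W[...,0]-.5235,W[...,1]-.1225); print("stop z",np.nanmedian(W[...,2][d<.01]) if (d<.01).any() else None)
s=telemetry.read_state(); print(s["time"],s["eef_pos"],s["contact_force"])
E
```

```text
time: 10.7
eef_pos: [0.6724, 0.051, 0.2165]
tcp_rot: [[-0.998, -0.068, -0.003], [-0.068, 0.998, 0.0], [0.003, 0.0, -1.0]]
contact_force: [-0.0, 0.2, 0.5]
width: -0.0
[[278.7698 183.3427]]
bar n 409 [0.6408 0.0545 0.1063] stroke offs -0.0019159482843690836
rim offsets [-0.0295  0.0354]
stop z 0.1188055037728395
10.75 [0.6725 0.051  0.2168] [-0.4194 -0.1347 -0.3188]
```

View pics/wrist3.png

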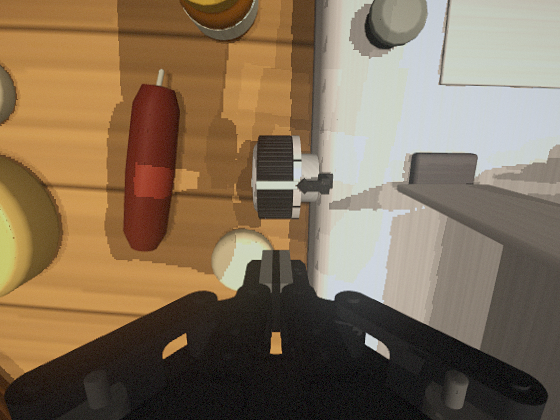

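The white bar at (278,184) lines up with the pointer at (315,184), the stop button is up, and the salami, jar and cheese in view are where they were. The arm is clear, so I'm handing in.

```bash
python3 -c "
from bench import arm; print(arm.finish_job())"
```

```text
the job is handed in; nothing more can be done
None
```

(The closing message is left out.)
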